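# Scissors away, pencils out

## Robot

A 6-joint arm with a two-finger parallel gripper is mounted at the origin on the work surface. World frame = base frame: x ahead of the robot, y to its left, z up, the work surface at z = 0. Lengths are in m, angles in rad, forces in N, time in s.
With the tool pointing down it reaches from about 0.375 to 0.9 m from the base axis. Payload 3.1 kg.
Tool frame: the origin (TCP) lies midway between the tips of the shut fingers; the grasp point (between the pads) lies 19 mm behind it; z points along the fingers, y is the line along which they close (so a half turn about z gives the same grasp; the last joint's range is limited). The gripper opens to 85 mm and grips with 20 to 120 N. Pads are 22 mm wide; open, the fingers measure 114 mm over their backs; the gripper's body (76 mm by 85 mm) begins 54 mm behind the grasp point. The pads swing forward as they close: fully open they stand 13 mm farther back than shut.
Start: joints at [-1.494, 0.527, 1.433, -0, 1.181, -0.178], TCP at [0.158, -0.605, 0.231] pointing down, gripper open.
Joint ranges: [-3.08, 3.08], [-0.75, 2.2], [0.22, 2.44], [-1.43, 4.57], [0, 2.65], [-2.85, 2.85]. Speed limits (rad/s): [2.79, 2.79, 3.14, 3.14, 3.14, 3.14].

## Interface

Orientations are given as a unit quaternion [x, y, z, w].
In Python, from station import manip gives the robot as it stands.
- The arm moves only by the tool step_arm, never from a script. Its argument "targets" is text: rows parted by semicolons, each of 4 numbers parted by spaces: the shift along the tool's x, y, z in mm, then the turn about the tool's z in degrees. A call has 1 to 12 rows; each row is the pose to reach, as a shift and turn from the pose commanded when the call began, along the tool's axes at that moment; what a row does not reach only later rows make up. A row lasts 1/10 s, in which the tool goes at most 50 mm and 8.59 degrees, less where a joint would pass 70% of its speed; a pose out of reach is approached as far as the arm can. A call with a gripper value outside its range is refused whole. "gripper" is the closure, from 0 (fully open) to 1 (shut), set as the call begins (left out, the last holds). The fingers move at their own pace and stop on an object; "squeeze" is the grip in N (left out, the last holds). Time passes only in rows, so rows that repeat a pose let the fingers close. It gives the time, the measured TCP pose, the force, the opening and the grip force at its end, in the units of the state.
- manip.sense(): the state, without advancing time (a new reading comes with each control period).
- manip.snapshot(name): name is "side" or "top"; returns the picture (384x512x3 uint8, red, green, blue); there is no depth.
- manip.get_calibration(name): a dict with "fov_y" (degrees; the focal length in pixels is half the picture's height over the tangent of half this angle, whatever the lens; pixels are square), "cx", "cy" (the principal point, pixels), "extrinsics" (4x4, takes a point from camera to world coordinates). Camera axes: x right, y down, z forward; pixel columns grow to the right and rows downward; lengths in m; the calibration is good to about 2 mm. A picture is of the moment at which its call begins. get_calibration takes no time and is no camera call.
- manip.sign_off(): hands the job in; it is judged then, once.
Trained networks look in the newest picture that a camera, given by its name, has taken for a name from the list of things; names that differ only in an ending like _2 or _b are one class to them, and where a whole thing is asked for, a point or a joint stands for the part that bears it (a point fixed in the world has none). Each returns a list of dicts, best first, with "p" (0 to 1); they miss things now and then, are a little off and sometimes report something else, mostly with a low value. They report only what shows in the picture. A call takes as long as a camera call.
- manip.recognise(camera, query): "position" ([column, row] in pixels, amid what is visible of it).
- manip.masks_of(camera, query): "pixels" (384x512 bool, what is visible of it) and "position" ([column, row] in pixels, amid what is visible of it).
- manip.mark_of(camera, query): "position" ([column, row] in pixels: a listed point, or the origin of a listed thing).
The state is a dict: "t": time; "q": joint angles; "qd": joint speeds; "tau": joint torques, N m; "tcp_pos": TCP position; "tool_rot": TCP orientation; "force": force on the tool from outside, world axes, zero at the start; "ft_torque": the same for the moment, N m; "finger_gap": opening from 0.0 (shut) to 1.0 (fully open); "gripper_force": force on a finger pad.
Only numpy, scipy, OpenCV 4.12 (cv2) and the standard library are available. Lean on these libraries where they do the work, as an engineer would, in place of code of your own. Each camera call takes 0.05 s, during which the arm holds its last target. There are 200 camera calls.

## Task

Cutting is over and drawing begins: with the fingertips, first push the sliding lid of the case that holds the scissors fully shut, then push the lid of the case that holds the pencils fully open, to its stop. Push gently against the thumb bars, without pinching or lifting anything or shoving the cases out of place, and leave the third case and everything else on the table alone.

Things in the scene. Friction and masses are not known exactly. Their poses are not given: they have to be found in the camera images.
- scissors_case: Beech case, 220 long (x) x 90 wide (y) x 49 mm high, walls 6 mm, loose on the table, about 0.8 kg. Origin: centre of its underside. Its x axis runs along its length to the end where it lies open (away from the robot, give or take 0.2 rad); its lid slides along x. All three cases look alike. This one holds the scissors.
- scissors_lid (a joint): Sliding lid of the scissors case: m, 0 = fully shut, 0.12 = fully open (end stops at both); it grows as the lid moves along the case's -x, sticking out over that end. Slides stiffly (about 1.5 N) and stays where it is left; the case itself slides on the table at about 4 to 10 N.
- scissors_thumb (a point): Thumb bar of the scissors case's lid: centre of the top of the upright thumb bar on the lid, 63 mm above the table. The bar is 12 mm thick (case x), 50 mm long (case y) and 14 mm tall above the lid's flat top, which is flush with the case's rim at 49 mm. The bar stands 24 mm behind the lid's leading (+x) edge, at case x = 0.080 - lid joint, y = 0.
- pencil_case: Beech case, 220 long (x) x 90 wide (y) x 49 mm high, walls 6 mm, loose on the table, about 0.8 kg. Origin: centre of its underside. Its x axis runs along its length to the end where it lies open (away from the robot, give or take 0.2 rad); its lid slides along x. All three cases look alike. This one holds the two pencils.
- pencil_lid (a joint): Sliding lid of the pencil case: m, 0 = fully shut, 0.12 = fully open (end stops at both); it grows as the lid moves along the case's -x, sticking out over that end. Slides stiffly (about 1.5 N) and stays where it is left; the case itself slides on the table at about 4 to 10 N.
- pencil_thumb (a point): Thumb bar of the pencil case's lid: centre of the top of the upright thumb bar on the lid, 63 mm above the table. The bar is 12 mm thick (case x), 50 mm long (case y) and 14 mm tall above the lid's flat top, which is flush with the case's rim at 49 mm. The bar stands 24 mm behind the lid's leading (+x) edge, at case x = 0.080 - lid joint, y = 0.
- glue_case: Beech case, 220 long (x) x 90 wide (y) x 49 mm high, walls 6 mm, loose on the table, about 0.8 kg. Origin: centre of its underside. Its x axis runs along its length to the end where it lies open (away from the robot, give or take 0.2 rad); its lid slides along x. All three cases look alike. This one holds a glue stick and is to be left alone.
- glue_lid (a joint): Sliding lid of the glue case: m, 0 = fully shut, 0.12 = fully open (end stops at both); it grows as the lid moves along the case's -x, sticking out over that end. Slides stiffly (about 1.5 N) and stays where it is left; the case itself slides on the table at about 4 to 10 N.
- glue_thumb (a point): Thumb bar of the glue case's lid: centre of the top of the upright thumb bar on the lid, 63 mm above the table. The bar is 12 mm thick (case x), 50 mm long (case y) and 14 mm tall above the lid's flat top, which is flush with the case's rim at 49 mm. The bar stands 24 mm behind the lid's leading (+x) edge, at case x = 0.080 - lid joint, y = 0.
- scissors: Scissors with steel blades and black loops, 166 x 72 x 9 mm, lying in the scissors case, loops at the open end. Origin under the middle.
- pencil_a: Yellow pencil, 172 mm long, 8 mm thick, lying along the pencil case, its point at the open end. Origin under its middle.
- pencil_b: Yellow pencil, 172 mm long, 8 mm thick, lying along the pencil case, its point at the open end. Origin under its middle.
- glue_in_case: White glue stick with grey cap, 90 mm long, 27 mm thick, lying in the third case. Origin under its middle.
- glue_stick: White glue stick with grey cap standing between the cases, 27 mm across, 90 mm tall. Origin: centre of its foot. Bystander.
- eraser: White eraser, 45 x 20 x 13 mm, lying between the cases. Origin under its middle. Bystander.
- phone: Black phone, 150 x 73 x 9 mm, lying beyond the cases. Origin under its middle. Bystander.
- tape: Roll of clear tape lying flat, 90 mm across, 18 mm high. Origin under its middle. Bystander.
- pen_pot: White pot, 68 mm across, 95 mm high, with pens up to 160 mm. Origin: centre of its foot. Bystander.

How it is judged:
By the outcome, as a careful person would: the job done as asked, in the order asked, and still so for the second after the job is handed in, with the robot touching nothing.
It also fails if it takes over 38 s, if anything falls off the work surface, if the arm or the gripper's body presses on something with over 40 N, if the wrist force passes 120 N, or if a joint passes its speed limit or range.

## Working session

There is one attempt and no reset: what is moved stays moved. The work goes in short steps, Python scripts to look and compute and a tool call to move; the robot and the scene stay as the last step left them, time stands still between calls to the robot, and variables do not carry over. Pictures are saved under pics/ and viewed, at most 10 in all, crops included, and the job is handed in when it is done.

Besides the shell and the picture viewer there is one more tool, called as name(argument=value, ...) on one line, values as JSON. step_arm: Moves the arm, as the interface text tells. Its arguments: {"type":"object","properties":{"targets":{"type":"string"},"gripper":{"type":"number"},"squeeze":{"type":"number"}},"required":["targets"]}

```bash
mkdir -p pics; cat > h.py <<'E'
import numpy as np, cv2
from station import manip
def ray(cam,px):
    c=manip.get_calibration(cam);f=192/np.tan(np.radians(c["fov_y"])/2)
    T=np.array(c["extrinsics"]);d=T[:3,:3]@np.array([(px[0]-c["cx"])/f,(px[1]-c["cy"])/f,1]);return T[:3,3],d
def at(cam,px,z):
    o,d=ray(cam,px);return o+d*(z-o[2])/d[2]
def proj(cam,p):
    c=manip.get_calibration(cam);f=192/np.tan(np.radians(c["fov_y"])/2)
    T=np.array(c["extrinsics"]);q=T[:3,:3].T@(np.array(p)-T[:3,3]);return np.array([c["cx"]+f*q[0]/q[2],c["cy"]+f*q[1]/q[2]])
E
python3 - <<'E'
from h import *
ims=[]
for n in("top","side"):
    im=manip.snapshot(n);cv2.imwrite(f"pics/{n}0.png",cv2.resize(im[:,:,::-1],(800,600)))
    for q in("scissors_thumb","pencil_thumb","glue_thumb","scissors","pencil_a","glue_in_case","scissors_case"):
        print(n,q,[(np.round(r["position"]).tolist(),np.round(at(n,r["position"],.063 if "thumb" in q else .012),3)[:2].tolist(),round(r["p"],2)) for r in manip.mark_of(n,q)[:4]])
s=manip.sense();print(s["t"],s["tcp_pos"],s["tool_rot"])
E
```

```text
top scissors_thumb [([286.0, 234.0], [0.52, -0.011], 0.71)]
top pencil_thumb [([373.0, 197.0], [0.599, -0.215], 0.84)]
top glue_thumb [([175.0, 232.0], [0.528, 0.24], 0.73)]
top scissors [([286.0, 234.0], [0.518, -0.018], 0.82)]
top pencil_a [([285.0, 231.0], [0.523, -0.014], 0.4)]
top glue_in_case [([176.0, 218.0], [0.562, 0.245], 0.82), ([287.0, 234.0], [0.517, -0.02], 0.51)]
top scissors_case [([286.0, 238.0], [0.506, -0.016], 0.92)]
side scissors_thumb [([235.0, 248.0], [0.517, -0.02], 0.74)]
side pencil_thumb [([326.0, 306.0], [0.595, -0.213], 0.85)]
side glue_thumb [([183.0, 165.0], [0.527, 0.237], 0.57)]
side scissors []
side pencil_a []
side glue_in_case [([197.0, 173.0], [0.559, 0.244], 0.48), ([186.0, 166.0], [0.545, 0.278], 0.2)]
side scissors_case [([227.0, 267.0], [0.494, -0.021], 0.58)]
0.8 [ 0.15752614 -0.60479607  0.2313656 ] [ 9.91897905e-01  1.27037576e-01 -1.35917100e-05  3.03857773e-05]
```

View pics/top0.png

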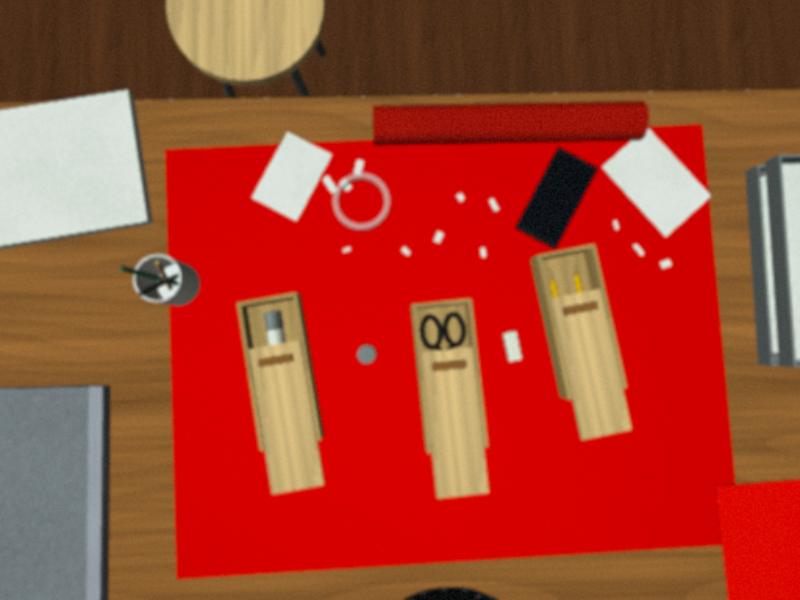

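View pics/side0.png

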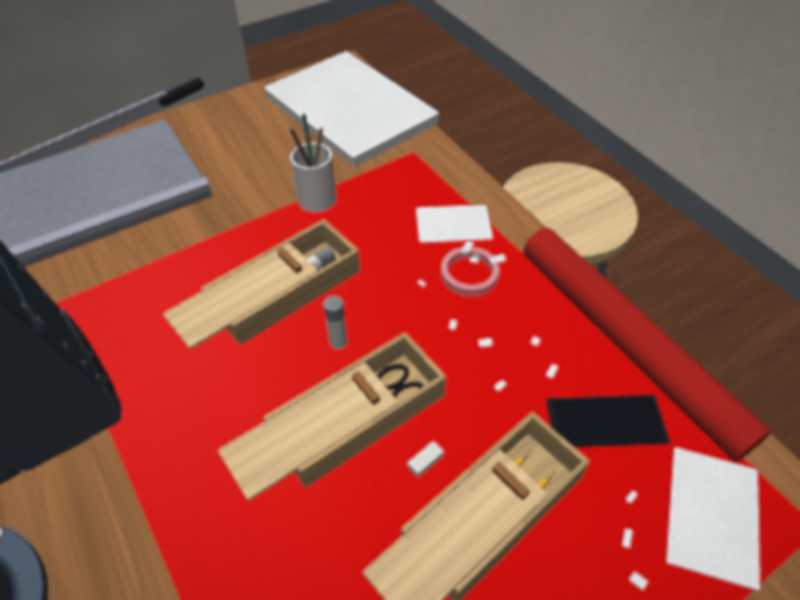

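The top view shows the three cases with, left to right, glue (thumb ~(275,359)), scissors (thumb ~(449,365)) and pencils (thumb ~(580,308)), all half open. The side view agrees. Now I'll fit the case poses from the corners.

```bash
python3 - <<'E'
from h import *
from scipy.optimize import least_squares
D={"sc":[("top",(411,303),(.11,.045)),("top",(472,298),(.11,-.045)),("top",(488,447),(-.11,-.045)),("side",(404,334),(.11,.045)),("side",(445,376),(.11,-.045)),("top",(286/.64,234/.64),None),("side",(235/.64,248/.64),None)],
"pc":[("top",(531,256),(.11,.045)),("top",(595,245),(.11,-.045)),("top",(627,389),(-.11,-.045)),("side",(534,412),(.11,.045)),("side",(588,462),(.11,-.045)),("top",(373/.64,197/.64),None),("side",(326/.64,306/.64),None)]}
# networks' subpixel thumbs
for k,q in(("sc","scissors_thumb"),("pc","pencil_thumb")):
    for i,n in((5,"top"),(6,"side")):
        r=manip.mark_of(n,q)[0]["position"]; D[k][i]=(n,(r[0]/.64,r[1]/.64),None)
for k,x0 in(("sc",[.5,-.015,0,.06]),("pc",[.57,-.2,.1,.06])):
    def w(p,m):
        a=p[2];l=m if m else (.08-p[3],0);z=.049 if m else .063
        return [p[0]+l[0]*np.cos(a)-l[1]*np.sin(a),p[1]+l[0]*np.sin(a)+l[1]*np.cos(a),z]
    f=lambda p:np.concatenate([proj(n,w(p,m))-np.array(px)*.64 for n,px,m in D[k]])
    s=least_squares(f,x0,loss="soft_l1");print(k,s.x.round(4),"thumb",np.round(w(s.x,None),4),"\n",f(s.x).reshape(-1,2).round(1).tolist())
from scipy.spatial.transform import Rotation as R
print(R.from_quat(manip.sense()["tool_rot"]).as_matrix().round(4))
E
```

```text
sc [ 0.5032 -0.0167  0.0804  0.0639] thumb [ 0.5192 -0.0154  0.063 ] 
 [[0.1, 1.2], [-0.5, 0.4], [0.1, 0.4], [0.8, -1.4], [0.9, 0.1], [1.9, 0.2], [-0.3, -2.4]]
pc [ 0.5772 -0.2164  0.1693  0.061 ] thumb [ 0.5959 -0.2132  0.063 ] 
 [[3.7, 0.1], [-0.1, -0.1], [-0.1, 0.2], [-1.1, -0.1], [1.0, -0.3], [-0.8, 1.1], [0.6, -0.2]]
[[ 0.9677  0.252   0.    ]
 [ 0.252  -0.9677 -0.    ]
 [ 0.      0.     -1.    ]]
```

step_arm(targets="14 -15 0 0; 42 -44 0 1; 74 -78 0 2; 106 -112 0 3; 138 -146 0 4; 171 -180 0 5; 203 -214 0 6; 235 -248 0 7; 267 -282 0 8; 300 -316 0 9; 332 -350 0 10; 360 -379 0 10", gripper=1)

```text
t: 2.2
tcp_pos: [0.4111, -0.1452, 0.2316]
tool_rot: [0.999, 0.04, 0.0, 0.0]
force: [1.2, -0.8, -0.5]
finger_gap: -0.004
gripper_force: 0.0
```

```bash
cat >> h.py <<'E'
from scipy.spatial.transform import Rotation as R
def st():
    s=manip.sense();M=R.from_quat(s["tool_rot"]).as_matrix();print(round(s["t"],2),s["tcp_pos"].round(4),"yaw",np.degrees(np.arctan2(M[1,0],M[0,0])).round(2),"F",np.round(s["force"],2),s["finger_gap"]);return s,M
def to(p,yaw):
    s,M=st();print("shift mm",((np.array(p)-s["tcp_pos"])@M*1000).round(1),"turn",np.degrees(np.arctan2(M[1,0],M[0,0]))-np.degrees(yaw))
E
python3 -c "
from h import *
to([.482,-.018,.12],.0804)"
```

```text
2.2 [ 0.4111 -0.1452  0.2316] yaw 4.61 F [ 1.16 -0.78 -0.51] -0.0038591181138549367
shift mm [  80.8 -121.1  111.7] turn 0.00649966550278247
```

step_arm(targets="20 -30 10 0; 45 -68 30 0; 68 -100 60 0; 78 -116 90 0; 81 -121 110 0; 81 -121 111 0; 81 -121 111 0")

```text
t: 2.9
tcp_pos: [0.4815, -0.0203, 0.1204]
tool_rot: [0.999, 0.04, -0.0, -0.0]
force: [0.9, 0.3, 0.1]
finger_gap: 0.002
gripper_force: 0.0
```

```bash
python3 - <<'E'
from h import *
to([.482,-.018,.055],.0804)
for n in("top","side"):
    im=manip.snapshot(n)
    if n=="side": cv2.imwrite("pics/side1.png",cv2.resize(im[150:330,100:340,::-1],(800,600)))
    r=manip.mark_of(n,"scissors_thumb");print([(at(n,x["position"],.063).round(3),x["p"]) for x in r])
E
```

```text
2.9 [ 0.4815 -0.0203  0.1204] yaw 4.62 F [0.85 0.31 0.09] 0.0019383408977878963
shift mm [ 0.7 -2.2 65.4] turn 0.013281026807951513
[(array([ 0.518, -0.013,  0.063]), 0.85)]
[(array([ 0.519, -0.021,  0.063]), 0.89)]
```

View pics/side1.png

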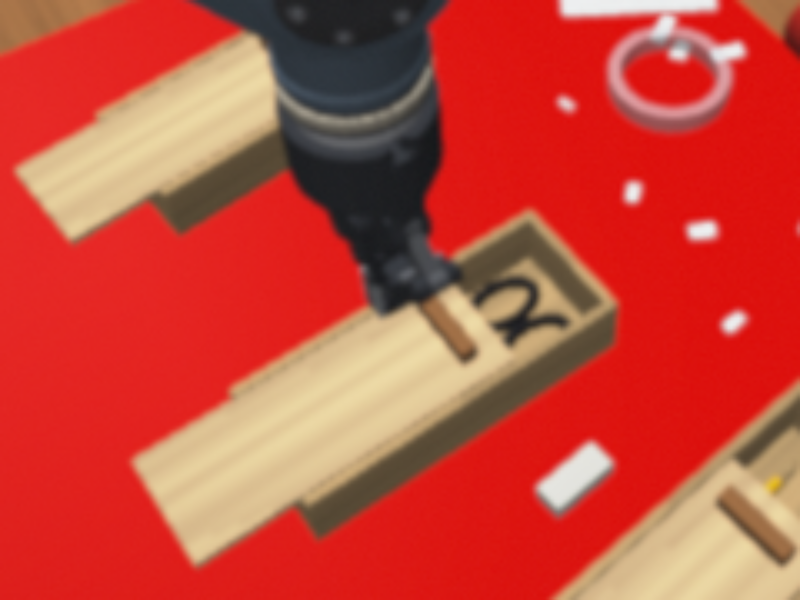

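The picture shows the shut fingertips above the lid, just behind the scissors thumb bar at ~(450,330). I'm lowering them onto the near side of the bar.

step_arm(targets="0 -2 15 0; 0 -2 35 0; 0 -2 52 0; 0 -2 61 0; 0 -2 65 0; 0 -2 65 0; 0 -2 65 0; 5 -2 65 0; 10 -2 65 0; 10 -2 65 0")

```text
t: 4.1
tcp_pos: [0.493, -0.0176, 0.0558]
tool_rot: [0.999, 0.04, 0.001, 0.0]
force: [-0.9, -0.2, -0.5]
finger_gap: -0.002
gripper_force: 0.0
```

```bash
python3 -c "
from h import *
st()"
```

```text
4.1 [ 0.493  -0.0176  0.0558] yaw 4.61 F [-0.86 -0.15 -0.54] -0.001669191112964609
```

step_arm(targets="4 0 0 0; 8 0 0 0; 13 0 0 0; 18 0 0 0; 23 0 0 0; 28 0 0 0; 33 0 0 0; 38 0 0 0; 43 0 0 0; 48 0 0 0; 53 0 0 0; 56 0 0 0")

```text
t: 5.3
tcp_pos: [0.5476, -0.0128, 0.0553]
tool_rot: [0.999, 0.04, 0.0, -0.0]
force: [-1.7, 0.3, 1.0]
finger_gap: -0.004
gripper_force: 0.7
```

step_arm(targets="2 0 0 0; 4 0 0 0; 6 0 0 0; 8 0 0 0; 8 0 0 0")

```text
t: 5.8
tcp_pos: [0.5555, -0.0123, 0.0553]
tool_rot: [0.999, 0.04, 0.0, 0.0]
force: [-0.7, 0.6, 0.5]
finger_gap: -0.006
gripper_force: 0.3
```

```bash
python3 - <<'E'
from h import *
st()
for n in("top","side"):
    im=manip.snapshot(n)
    cv2.imwrite(f"pics/{n}2.png",cv2.resize(im[150:330,100:340,::-1] if n=="side" else im[150:330,180:420,::-1],(800,600)))
    for i in range(1):
        r=manip.mark_of(n,"scissors_thumb");print([(at(n,x["position"],.063).round(3),x["p"]) for x in r])
E
```

```text
5.8 [ 0.5555 -0.0123  0.0553] yaw 4.59 F [-0.74  0.55  0.52] -0.0059203576916037936
[]
[(array([ 0.571, -0.008,  0.063]), 0.57)]
```

View pics/side2.png

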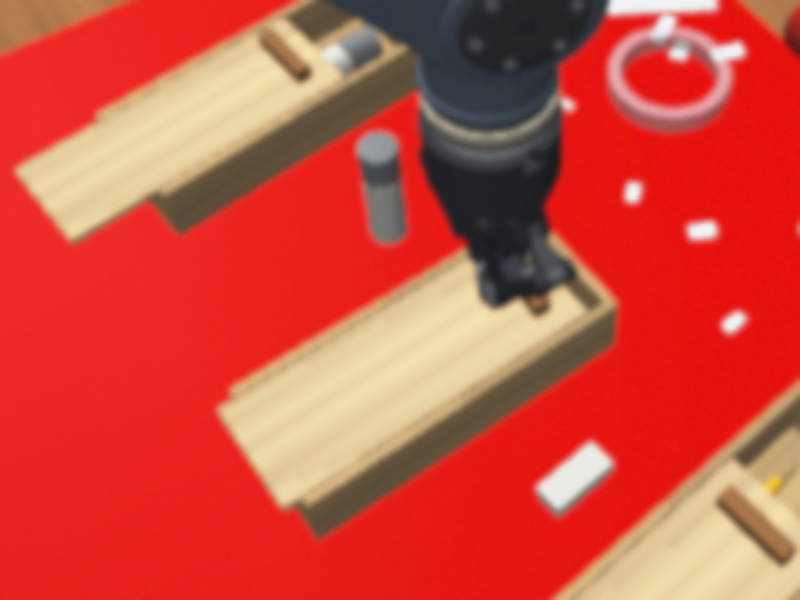

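The lid is moving and the case has stayed put: its corners are still at (318,537) and (615,300). About 10–13 mm remains, so I'm continuing slowly.

step_arm(targets="2 0 0 0; 4 0 0 0; 6 0 0 0; 7 0 0 0; 8 0 0 0; 8 0 0 0")

```text
t: 6.6
tcp_pos: [0.5634, -0.0116, 0.0553]
tool_rot: [0.999, 0.04, 0.0, 0.0]
force: [-1.1, -1.2, 0.4]
finger_gap: -0.002
gripper_force: 0.3
```

step_arm(targets="0.5 0 0 0; 1 0 0 0; 1 0 0 0")

```text
t: 6.9
tcp_pos: [0.5641, -0.0116, 0.0553]
tool_rot: [0.999, 0.04, 0.0, 0.0]
force: [-1.2, -0.3, -0.2]
finger_gap: 0.002
gripper_force: 0.6
```

step_arm(targets="0.5 0 0 0; 1 0 0 0; 1 0 0 0")

```text
t: 7.2
tcp_pos: [0.5651, -0.0115, 0.0553]
tool_rot: [0.999, 0.04, 0.0, -0.0]
force: [-1.1, -0.6, -0.2]
finger_gap: -0.001
gripper_force: 0.6
```

step_arm(targets="0.5 0 0 0; 1 0 0 0; 1 0 0 0")

```text
t: 7.5
tcp_pos: [0.5661, -0.0114, 0.0553]
tool_rot: [0.999, 0.04, 0.0, 0.0]
force: [-1.1, -0.5, 1.4]
finger_gap: 0.003
gripper_force: 0.6
```

```bash
python3 - <<'E'
from h import *
st()
im=manip.snapshot("side");cv2.imwrite("pics/side3.png",cv2.resize(im[210:330,150:310,::-1],(800,600),interpolation=cv2.INTER_CUBIC))
E
```

```text
7.5 [ 0.5661 -0.0114  0.0553] yaw 4.6 F [-1.13 -0.51  1.37] 0.003365360585548618
```

View pics/side3.png

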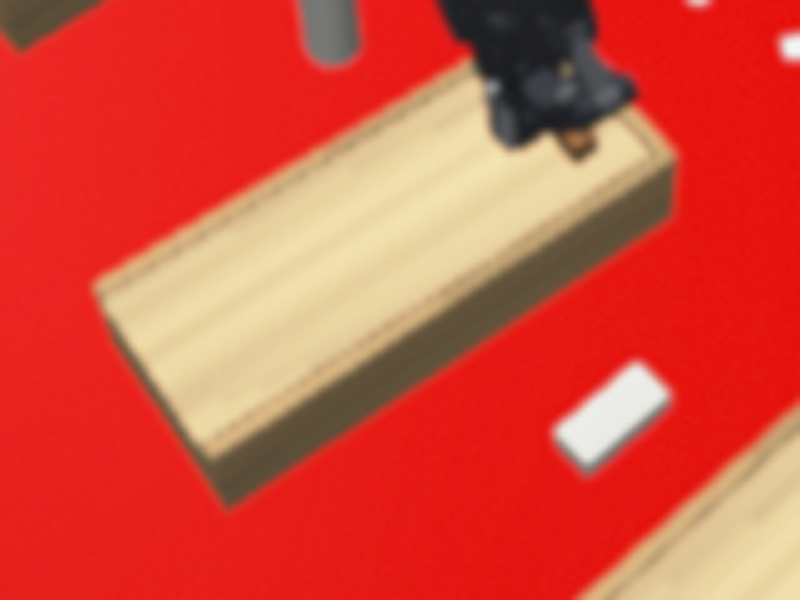

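The lid is now nearly flush with the near end at ~(150,370), and no stop has shown in the force yet. I'm creeping on.

step_arm(targets="0.5 0 0 0; 1 0 0 0; 1 0 0 0")

```text
t: 7.85
tcp_pos: [0.567, -0.0113, 0.0553]
tool_rot: [0.999, 0.04, -0.0, -0.0]
force: [-1.2, -1.6, 0.2]
finger_gap: 0.002
gripper_force: 0.7
```

step_arm(targets="0.5 0 0 0; 1 0 0 0; 1 0 0 0")

```text
t: 8.15
tcp_pos: [0.567, -0.0112, 0.0552]
tool_rot: [0.999, 0.04, -0.001, -0.0]
force: [-4.2, -2.0, 1.9]
finger_gap: -0.005
gripper_force: 2.1
```

The TCP has stopped at x 0.567 and the force is up to 4 N, so the lid is at its stop. I'm backing off, then lifting.

step_arm(targets="-3 0 0 0; -8 0 0 0; -12 0 -5 0; -12 0 -25 0; -12 0 -55 0; -12 0 -75 0; -12 0 -80 0")

```text
t: 8.85
tcp_pos: [0.5578, -0.0124, 0.138]
tool_rot: [0.999, 0.04, 0.003, 0.001]
force: [0.9, 0.1, -0.1]
finger_gap: 0.001
gripper_force: 0.0
```

```bash
python3 -c "
from h import *
to([.632,-.207,.12],.1693)"
```

```text
8.85 [ 0.5578 -0.0124  0.138 ] yaw 4.6 F [ 0.92  0.13 -0.12] 0.00062828516153864
shift mm [ 58.2 199.9  18.6] turn -5.09709415033886
```

step_arm(targets="6 20 0 0; 16 55 0 -1; 29 98 0 -2; 42 140 0 -4; 52 175 5 -5; 57 194 12 -5; 58 200 16 -5; 58 200 16 -5; 58 200 16 -5")

```text
t: 9.75
tcp_pos: [0.6287, -0.2048, 0.1186]
tool_rot: [0.996, 0.084, -0.001, -0.001]
force: [-0.2, 0.5, 0.2]
finger_gap: 0.002
gripper_force: 0.0
```

```bash
python3 - <<'E'
from h import *
to([.632,-.207,.055],.1693)
for n in("top","side"):
    im=manip.snapshot(n)
    cv2.imwrite(f"pics/{n}4.png",cv2.resize(im[195:375,180:420,::-1] if n=="side" else im[140:320,200:440,::-1],(800,600)))
    for q in("pencil_thumb","scissors_thumb"):
        r=manip.mark_of(n,q);print(q,[(at(n,x["position"],.063).round(3),x["p"]) for x in r])
E
```

```text
9.75 [ 0.6287 -0.2048  0.1186] yaw 9.65 F [-0.17  0.51  0.24] 0.0017112231607612374
shift mm [ 3.   2.9 63.6] turn -0.04889779364654778
pencil_thumb [(array([ 0.602, -0.208,  0.063]), 0.8)]
scissors_thumb [(array([ 0.585, -0.004,  0.063]), 0.6)]
pencil_thumb [(array([ 0.595, -0.217,  0.063]), 0.6)]
scissors_thumb [(array([ 0.579, -0.013,  0.063]), 0.87), (array([0.535, 0.243, 0.063]), 0.53)]
```

View pics/side4.png

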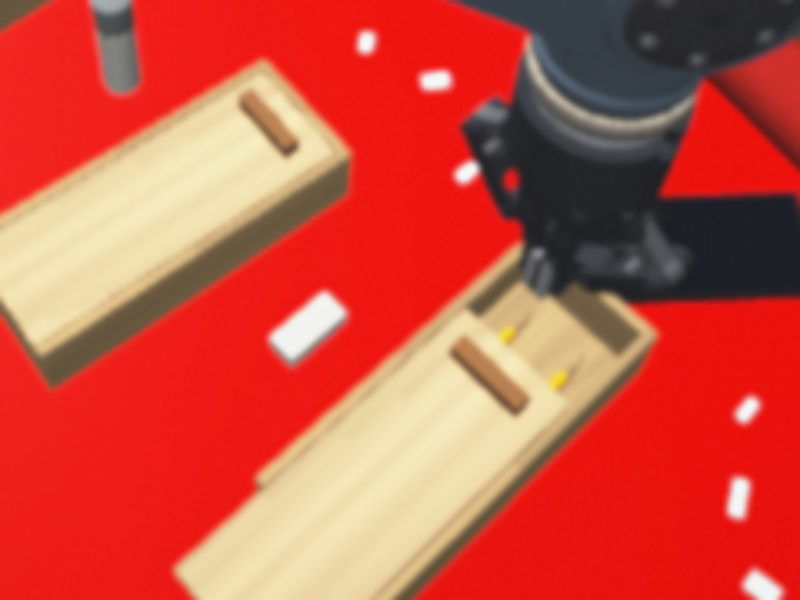

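The scissors lid is flush and shut, with its thumb bar at (268,122). The fingers are now beyond the pencil bar at (490,375), so I'm lowering them on its far side.

step_arm(targets="4 3 15 0; 5 3 35 0; 5 3 52 0; 5 3 60 0; 5 3 63 0; 5 3 63 0; 5 3 63 0; 5 3 63 0")

```text
t: 10.85
tcp_pos: [0.636, -0.2094, 0.0573]
tool_rot: [0.996, 0.084, 0.001, 0.0]
force: [0.3, -0.2, 0.2]
finger_gap: -0.002
gripper_force: 0.0
```

```bash
python3 -c "
from h import *
to([.5772-.023*.9857,-.2164-.023*.1685,.055],.1693)"
```

```text
10.85 [ 0.636  -0.2094  0.0573] yaw 9.6 F [ 0.29 -0.23  0.19] -0.001520591269790576
shift mm [-82.1  -2.8   2.1] turn -0.10397748857319478
```

step_arm(targets="-4 -3 1.5 0; -8 -3 1.5 0; -13 -3 1.5 0; -18 -3 1.5 0; -23 -3 1.5 0; -28 -3 1.5 0; -33 -3 1.5 0; -38 -3 1.5 0; -43 -3 1.5 0; -48 -3 1.5 0; -53 -3 1.5 0; -56 -3 1.5 0")

```text
t: 12.05
tcp_pos: [0.5792, -0.2157, 0.0549]
tool_rot: [0.996, 0.084, 0.0, 0.0]
force: [1.6, -0.1, 0.5]
finger_gap: 0.004
gripper_force: 0.7
```

step_arm(targets="-3 0 0 0; -6 0 0 0; -9 0 0 0; -11 0 0 0; -13 0 0 0; -14 0 0 0; -14 0 0 0")

```text
t: 12.75
tcp_pos: [0.5656, -0.2178, 0.0548]
tool_rot: [0.996, 0.084, -0.0, -0.0]
force: [0.3, -0.3, 0.3]
finger_gap: -0.001
gripper_force: 0.4
```

```bash
python3 - <<'E'
from h import *
to([.5772-.023*.9857,-.2164-.023*.1685,.055],.1693)
im=manip.snapshot("side")
cv2.imwrite(f"pics/side5.png",cv2.resize(im[195:375,180:420,::-1],(800,600)))
E
```

```text
12.75 [ 0.5656 -0.2178  0.0548] yaw 9.59 F [ 0.28 -0.3   0.33] -0.0014187666445781941
shift mm [-11.3   0.6  -0.2] turn -0.10517585724154443
```

View pics/side5.png

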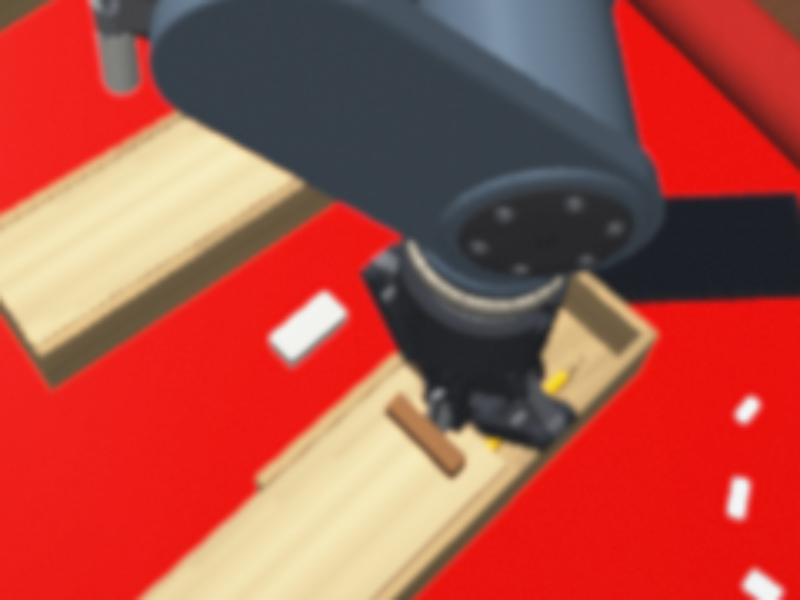

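The lid is opening, with its bar now at (425,435), and the case corners are unchanged at (657,332) and (258,480). I'm creeping to the stop.

step_arm(targets="-1 0 0 0; -2 0 0 0; -3 0 0 0; -4 0 0 0; -5 0 0 0; -6 0 0 0; -6 0 0 0")

```text
t: 13.5
tcp_pos: [0.5596, -0.2187, 0.0548]
tool_rot: [0.996, 0.084, -0.0, -0.0]
force: [1.0, -0.8, 0.7]
finger_gap: -0.001
gripper_force: 0.4
```

step_arm(targets="-0.5 0 0 0; -1 0 0 0; -1.5 0 0 0; -2 0 0 0; -2 0 0 0")

```text
t: 14.0
tcp_pos: [0.5578, -0.219, 0.0548]
tool_rot: [0.996, 0.084, -0.0, -0.0]
force: [0.7, 0.1, -0.2]
finger_gap: 0.003
gripper_force: 0.5
```

step_arm(targets="-0.5 0 0 0; -1 0 0 0; -1 0 0 0")

```text
t: 14.3
tcp_pos: [0.5568, -0.2192, 0.0548]
tool_rot: [0.996, 0.084, -0.0, -0.0]
force: [1.1, 0.1, -0.3]
finger_gap: 0.002
gripper_force: 0.5
```

step_arm(targets="-0.5 0 0 0; -1 0 0 0; -1 0 0 0")

```text
t: 14.6
tcp_pos: [0.5566, -0.2193, 0.0549]
tool_rot: [0.997, 0.083, 0.001, 0.0]
force: [3.6, 1.8, -1.4]
finger_gap: 0.001
gripper_force: 2.0
```

The force has jumped to about 4 N and the TCP has stalled, so the lid is at its stop. I'm backing off and lifting.

step_arm(targets="3 0 0 0; 8 0 0 0; 12 0 -5 0; 12 0 -25 0; 12 0 -60 0; 12 0 -100 0; 12 40 -130 0; 0 80 -150 0; -20 120 -150 0; -40 150 -150 0; -50 160 -150 0; -50 160 -150 0")

```text
t: 15.8
tcp_pos: [0.5319, -0.3868, 0.2047]
tool_rot: [0.997, 0.082, -0.0, -0.0]
force: [-0.1, 0.6, -0.5]
finger_gap: -0.002
gripper_force: 0.0
```

```bash
python3 - <<'E'
from h import *
st()
im=manip.snapshot("top")
cv2.imwrite(f"pics/top6.png",cv2.resize(im[:,:,::-1],(800,600)))
E
```

```text
15.8 [ 0.5319 -0.3868  0.2047] yaw 9.41 F [-0.09  0.6  -0.52] -0.001814169268424823
```

View pics/top6.png

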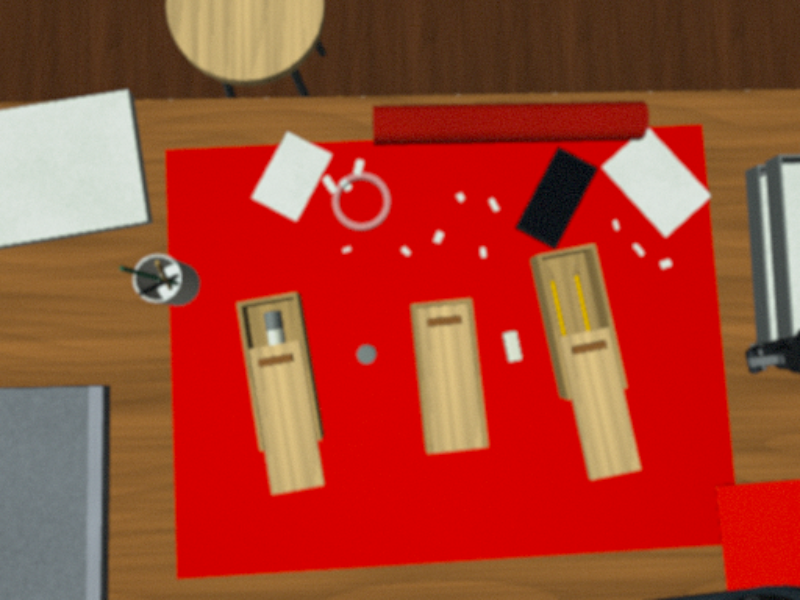

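The scissors lid is flush and shut, with its bar at (445,321). The pencil lid's bar is at (589,347), about 60 mm from where it started, which puts the lid at about 0.12 m. The cases and bystanders have not moved.

```bash
python3 -c "
from station import manip
print(manip.sign_off())"
```

```text
the job is handed in; nothing more can be done
None
```

The scissors case's lid was pushed shut first, then the pencil case's lid open, each until it stalled at its stop at about 4 N; in the last picture the cases and everything else were where they started, and the job is handed in.

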